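# Put the stitching bench back in order

### The arm

A 6-joint arm with a two-finger parallel gripper is mounted at the origin on the work surface. World frame = base frame: x ahead of the robot, y to its left, z up, the work surface at z = 0. Lengths are in m, angles in rad, forces in N, time in s.
With the tool pointing down it reaches from about 0.275 to 0.75 m from the base axis. Payload 10.2 kg.
Tool frame: the origin (TCP) lies between the finger pads; the fingertips stand 25 mm ahead of it and the grasp point (between the pads) lies 6 mm ahead of it (bot.tips_ahead is the distance from the TCP to the fingertips, in m); z points along the fingers, y is the line along which they close (so a half turn about z gives the same grasp; the last joint's range is limited). The gripper opens to 85 mm and grips with 20 to 120 N. Pads are 22 mm wide; open, the fingers measure 114 mm over their backs; the gripper's body (76 mm by 85 mm) begins 54 mm behind the grasp point. The pads swing forward as they close: fully open they stand 13 mm farther back than shut.
Start: joints at [0.954, 0.313, 1.498, -0, 1.331, -0.223], TCP at [0.201, 0.485, 0.256] pointing down, gripper open.
Joint ranges: [-2.94, 2.94], [-0.97, 2.17], [0.19, 2.56], [-1.23, 4.37], [0.02, 3.11], [-2.88, 2.88]. Speed limits (rad/s): [2.39, 2.39, 3.01, 3.14, 3.14, 3.14].

### API

Orientations are given as a 3x3 rotation matrix whose columns are the frame's x, y, z axes.
In Python, from workcell import bot gives the robot as it stands.
- The arm moves only by the shell command python3 -m crank 'ROWS' [FORCE]. ROWS is text: rows parted by semicolons, each of 7 numbers parted by spaces: the shift along the tool's x, y, z in units of 0.25 m (1.0 is 0.25 m), then the turn, a rotation vector about the tool's x, y, z in units of 180 degrees (1.0 is 180 degrees), then the opening, from 0 (shut) to 1 (fully open). In form: tx ty tz rx ry rz gripper; .... A call has 1 to 20 rows; each row is the pose to reach, as a shift and turn from the pose commanded when the call began, along the tool's axes at that moment, turning the shorter way round; what a row does not reach only later rows make up. A row lasts 1/8 s, in which the tool goes at most 62.5 mm and 10.7 degrees, less where a joint would pass 70% of its speed; a pose out of reach is approached as far as the arm can. A call with a number of a shift or a turn outside -1 to 1 is refused whole. A call with a gripper value outside its range is refused whole. The fingers move at their own pace and stop on an object; FORCE is the grip in N (left out, the last holds). Time passes only in rows, so rows that repeat a pose let the fingers close. It gives the time, the measured TCP pose, the force, the opening and the grip force at its end, in the units of the state.
- bot.read_state(): the state, without advancing time (a new reading comes with each control period).
- bot.get_image(name): name is "scene" or "top" or "wrist"; returns a dict with "color" (420x560x3 uint8, red, green, blue), "z_map" (420x560 float32, m along the optical axis (not along the pixel's ray), 0 where there is no reading), "mtx" (3x3 intrinsics, pixels), "dist" ([k1, k2, p1, p2, k3] as OpenCV has them; the pictures are not rectified), "world_from_camera" (4x4, takes a point from camera to world coordinates); the wrist camera has in their place "mount" (4x4, takes a point from camera to tool coordinates, whose origin is the TCP and whose axes are the flange's). Camera axes: x right, y up, looking along -z (the intrinsics and any distortion apply to the point x, -y, -z); pixel columns grow to the right and rows downward; lengths in m; the calibration is good to about 2 mm. A picture is of the moment at which its call begins: read the wrist's pose just before it.
- bot.sign_off(): hands the job in; it is judged then, once.
The state is a dict: "t": time; "q": joint angles; "joint_velocities": joint speeds; "joint_torque": joint torques, N m; "tcp_pos": TCP position; "tcp_rot": TCP orientation; "contact_force": force on the tool from outside, world axes, zero at the start; "ft_torque": the same for the moment, N m; "gripper_width": finger opening in m; "grasp_force": force on a finger pad.
Only numpy, scipy, OpenCV 4.12 (cv2) and the standard library are available. Lean on these libraries where they do the work, as an engineer would, in place of code of your own. Each camera call takes 0.05 s, during which the arm holds its last target. There are 200 camera calls.

### The job

The stitching is done, so put the bench back in order: set the orange and the blue thread cone on the thread stand, one over each pin (either way round) and right down on the base; lay the awl and the pricking iron lengthwise in the tool tray, both flat on its floor and not one across the other; and stand the red dye bottle in the empty bay of the bottle caddy. Set things down rather than dropping them, keep the dye bottle upright all the while, and leave the cement tin and the beeswax where they are.

Things in the scene. Friction and masses are not known exactly. Their poses are not given: they have to be found in the camera images.
- orange_cone: Cone of orange sewing thread standing upright on the mat, hollow right through, 88 mm tall; outside diameter 56 mm at the foot narrowing to 46 mm at the top (51 mm at half height); bore 33 mm wide at the foot, 23 mm at the top; about 130 g. Origin: centre of its underside; z up the axis. Like all listed things it stands on a green mat with its top at z = 3 mm.
- blue_cone: Cone of blue sewing thread, otherwise the same as the orange one and also upright. Origin: centre of its underside; z up the axis.
- awl: Stitching awl lying down, 130 mm long: eight-sided cherry-red wooden handle 26 mm across (and 26 mm high) from x = -65 to +20 mm (full width from -57 to -3), brass ferrule, thin steel blade ending at x = +65. Origin: on its axis (13 mm above the mat) at mid length; x along the tool towards the blade point, z up. Balances at about x = -20 mm: grip it there. About 60 g; its flats stop rolling.
- iron: Steel pricking iron (four-pronged chisel) lying flat, 120 mm long: eight-sided shank 14 mm across and high from x = -60 to +26 mm, then a flat head 26 mm wide and 6 mm thick with four prongs ending at x = +60. Origin: on the shank's axis (7 mm above the mat) at mid length; x along the tool towards the prongs, z up. Balances at about x = -5 mm: grip it there or just behind. About 110 g.
- dye_bottle: Closed bottle of red leather dye standing upright: body 40 mm in diameter and 64 mm tall (with a white label band), shoulder, then a black cap 23 mm in diameter; 92 mm tall in all; about 100 g. Origin: centre of its underside; z up.
- thread_stand: Thread stand, fixed to the bench: pale wooden base 80 (x) by 200 (y) by 18 mm high with two upright steel pins, 7 mm in diameter and 60 mm tall above the base (tops 78 mm above the stand's underside), at y = -55 and y = +55 mm (x = 0), each in a dark round pad. A cone slips over a pin until its foot rests on the base. Origin: centre of its underside; y along the row of pins, z up.
- tool_tray: Open dark wooden tool tray, fixed to the bench: outside 152 (x) by 182 (y) by 24 mm high, walls and floor 6 mm thick, so inside 140 by 170 mm and 18 mm deep, with a pale lining. Two tools fit side by side along its length (y). Origin: centre of its underside; y along its length, z up.
- bottle_caddy: Open plywood bottle caddy, fixed to the bench: outside 76 (x) by 146 (y) by 24 mm high, walls and floor 6 mm, parted across the middle by a 6 mm wall into two bays each 64 (x) by 64 (y) mm and 18 mm deep, centred at y = -35 and y = +35 mm. The +y bay already holds a black dye bottle of the same shape, fixed there; the -y bay is the empty one. Origin: centre of the caddy's underside; z up.
- cement_tin: Bystander: closed yellow tin of cement, 66 mm in diameter, 60 mm tall, 300 g, loose on the mat. Origin: centre of its underside.
- beeswax: Bystander: round cake of beeswax, 58 mm in diameter, 20 mm tall, 60 g, loose on the mat. Origin: centre of its underside.
Things that resemble listed ones, but are neither listed nor needed, are in the scene too. Leave any turquoise look-alike of the dye_bottle alone.

How it is judged:
By the outcome, as a careful person would: the job done as asked, in the order asked, and still so for the second after the job is handed in, with the robot touching nothing.
It also fails if it takes over 125 s, if anything falls off the work surface, if the arm or the gripper's body presses on something with over 40 N, if the wrist force passes 120 N, or if a joint passes its speed limit or range.

## Working session

There is one attempt and no reset: what is moved stays moved. The work goes in short steps, Python scripts to look and compute and a shell command to move; the robot and the scene stay as the last step left them, time stands still between calls to the robot, and variables do not carry over. Pictures are saved under pics/ and viewed, at most 14 in all, crops included, and the job is handed in when it is done.

```bash
ls; mkdir -p pics; python3 - <<'E'
from workcell import bot
import cv2
s=bot.read_state(); print({k:(s[k].round(4).tolist() if hasattr(s[k],'round') else s[k]) for k in ('t','tcp_pos','tcp_rot','gripper_width')})
for n in ('scene','top'):
    d=bot.get_image(n); cv2.imwrite(f'pics/{n}0.png',d['color'][:,:,::-1]); print(n,d['mtx'],d['dist'],d['world_from_camera'])
E
```

```text
pics
{'t': 0.0, 'tcp_pos': [0.2013, 0.4846, 0.2557], 'tcp_rot': [[-0.9235, 0.3837, -0.0007], [0.3837, 0.9235, -0.0011], [0.0003, -0.0013, -1.0]], 'gripper_width': 0.08547005086157812}
scene [[437.33016474   0.         278.34342945]
 [  0.         437.33016474 216.37697281]
 [  0.           0.           1.        ]] [-0.04498584  0.          0.          0.          0.        ] [[ 1.21545670e-02 -7.07729696e-01  7.06378754e-01  1.18052398e+00]
 [ 9.99860273e-01  1.67098830e-02 -4.62624699e-04  7.70728927e-03]
 [-1.14760931e-02  7.06285677e-01  7.07833909e-01  7.55325133e-01]
 [ 0.00000000e+00  0.00000000e+00  0.00000000e+00  1.00000000e+00]]
top [[401.23941328   0.         279.477797  ]
 [  0.         401.23941328 207.90188352]
 [  0.           0.           1.        ]] [-0.10629484  0.          0.          0.          0.        ] [[ 0.02023249  0.98083658 -0.19377885  0.22893905]
 [-0.9997913   0.01930013 -0.00669832 -0.00129601]
 [-0.00283     0.19387393  0.98102237  1.2340448 ]
 [ 0.          0.          0.          1.        ]]
```

View pics/scene0.png

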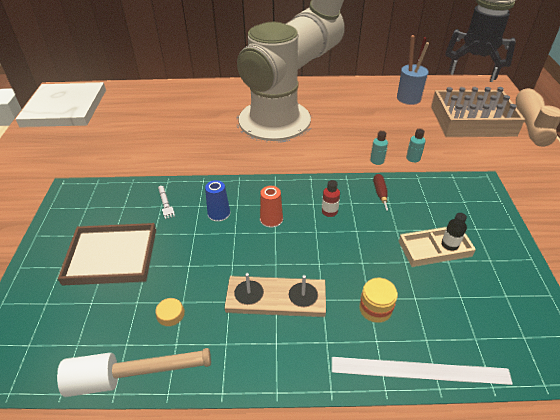

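View pics/top0.png

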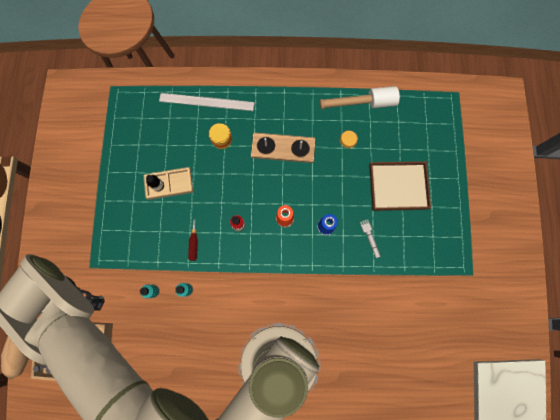

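The scene view shows, on the mat, from left to right: iron (167,200), blue cone (217,200), orange cone (271,205), red dye bottle (331,198) and awl (381,190). The tray is at (110,253), the stand at (276,295) and the caddy at (438,245), with the black bottle in its +y bay. The top view shows the same layout: orange (285,215), blue (328,223), iron (370,238), awl (193,240), dye bottle (237,222), stand (283,147), tray (400,186), caddy (168,183).

```bash
cat > h.py <<'E'
import numpy as np, cv2
from workcell import bot
def grab(n):
    s=bot.read_state(); d=bot.get_image(n)
    if 'mount' in d:
        T=np.eye(4); T[:3,:3]=s['tcp_rot']; T[:3,3]=s['tcp_pos']; d['T']=T@np.array(d['mount'])
    else: d['T']=np.array(d['world_from_camera'])
    d['hsv']=cv2.cvtColor(d['color'],cv2.COLOR_RGB2HSV); return d
def rays(d,px):
    u=cv2.undistortPoints(np.float64(px).reshape(-1,1,2),d['mtx'],d['dist'])[:,0]
    v=np.c_[u[:,0],-u[:,1],-np.ones(len(u))]
    return v
def plane(d,px,z):
    r=rays(d,px)@d['T'][:3,:3].T; o=d['T'][:3,3]
    return o+r*((z-o[2])/r[:,2])[:,None]
def cloud(d,mask):
    v,u=np.nonzero((mask>0)&(d['z_map']>0)); 
    P=rays(d,np.c_[u,v])*d['z_map'][v,u][:,None]
    return P@d['T'][:3,:3].T+d['T'][:3,3]
def full(d): # dense world xyz image
    h,w=d['z_map'].shape; v,u=np.mgrid[:h,:w]
    P=rays(d,np.c_[u.ravel(),v.ravel()])*d['z_map'].ravel()[:,None]
    return (P@d['T'][:3,:3].T+d['T'][:3,3]).reshape(h,w,3)
def hm(d,lo,hi): return cv2.inRange(d['hsv'],lo,hi)
def blob(m,c,r): # keep the mask near pixel c
    k=np.zeros_like(m); cv2.circle(k,c,r,255,-1); return m&k
def rect(P): # minAreaRect: centre, long, short, angle of long axis (deg)
    (c,(a,b),t)=cv2.minAreaRect(np.float32(P[:,:2]*1000))
    if a<b: a,b,t=b,a,t+90
    return np.round(c,1),round(a,1),round(b,1),round((t+90)%180-90,1)
E
python3 - <<'E'
from h import *
for n in ('top','scene'):
    d=grab(n); F=full(d); Z=F[...,2]
    near=lambda x,y,r:((np.hypot(F[...,0]-x,F[...,1]-y)<r)&(d['z_map']>0))
    # raised regions on the mat, as components
    m=((Z>0.008)&(F[...,0]>.25)&(F[...,0]<.85)&(abs(F[...,1])<.55)&(d['z_map']>0)).astype(np.uint8)
    N,L,st,ce=cv2.connectedComponentsWithStats(m)
    print(n)
    for i in range(1,N):
        if st[i,4]<25: continue
        P=F[L==i]; h=np.percentile(P[:,2],97); T=P[P[:,2]>h-.012]
        print(ce[i].round(),st[i,4],'z97 %.3f'%h,'hsv',np.median(d['hsv'][L==i],0),'topc',((T.min(0)+T.max(0))/2)[:2].round(4),'med',np.median(T,0)[:2].round(4),'rect',rect(P))
E
```

```text
top
[366. 100.] 861 z97 0.068 hsv [ 19.  43. 194.] topc [ 0.8316 -0.3279] med [ 0.8344 -0.3232] rect (array([ 826.9, -244.5]), 255.6, 47.2, -87.8)
[220. 136.] 450 z97 0.067 hsv [ 21.  179.5 237. ] topc [0.6951 0.2001] med [0.6934 0.2008] rect (array([703.6, 208.1]), 88.8, 65.9, 39.2)
[348. 139.] 228 z97 0.027 hsv [ 19. 177. 236.] topc [ 0.7006 -0.2101] med [ 0.7005 -0.2105] rect (array([ 699.4, -210.7]), 53.6, 50.9, 14.8)
[283. 147.] 1504 z97 0.027 hsv [ 15. 114. 196.] topc [0.6668 0.001 ] med [6.656e-01 1.000e-04] rect (array([671.4,  -1. ]), 202.0, 92.5, 86.2)
[400. 186.] 2058 z97 0.029 hsv [ 19.  67. 226.] topc [ 0.55   -0.3702] med [ 0.5501 -0.3769] rect (array([ 550. , -369.9]), 187.5, 152.5, -87.4)
[167. 183.] 945 z97 0.099 hsv [ 17. 102. 201.] topc [0.5347 0.3954] med [0.5352 0.3934] rect (array([545.8, 360.5]), 147.9, 87.2, -79.4)
[285. 215.] 279 z97 0.094 hsv [  6. 201. 210.] topc [ 0.4416 -0.0084] med [ 0.4393 -0.0094] rect (array([440.5, -11.5]), 57.1, 49.6, -68.0)
[237. 222.] 182 z97 0.097 hsv [  5. 147. 117.] topc [0.4177 0.1327] med [0.4164 0.1325] rect (array([417.9, 1
[... 1445 characters left out ...]
z97 0.029 hsv [ 21.  43. 240.] topc [ 0.5474 -0.3702] med [ 0.5646 -0.376 ] rect (array([ 547.8, -370.9]), 185.2, 157.2, -87.7)
[276. 296.] 3608 z97 0.038 hsv [ 18.  89. 224.] topc [6.681e-01 4.000e-04] med [0.67   0.0518] rect (array([6.671e+02, 1.000e-01]), 200.6, 83.6, 86.0)
[378. 299.] 1235 z97 0.066 hsv [ 24. 138. 245.] topc [0.697  0.1995] med [0.7004 0.1981] rect (array([697.7, 198.9]), 62.9, 62.8, -73.5)
[169. 311.] 586 z97 0.026 hsv [ 23. 136. 244.] topc [ 0.7034 -0.2104] med [ 0.7054 -0.21  ] rect (array([ 703.8, -209.7]), 51.7, 51.4, 87.5)
[135. 364.] 2403 z97 0.068 hsv [ 16.  92. 219.] topc [ 0.8304 -0.3261] med [ 0.8369 -0.3184] rect (array([ 825.6, -243.4]), 253.7, 45.2, -87.4)
```

```bash
cat > plan.py <<'E'
# usage: plan.py "x y z thetadeg" ... : waypoints -> shift/turn relative to the current pose (theta: world angle of tool y)
import sys; from h import *
from scipy.spatial.transform import Rotation as R
s=bot.read_state(); p,Q=np.array(s['tcp_pos']),np.array(s['tcp_rot'])
print('t %.2f'%s['t'],'now',p.round(4),'th %.1f'%np.degrees(np.arctan2(Q[1,1],Q[0,1])),'w %.4f'%s['gripper_width'],'F',np.round(s['contact_force'],1),'g %.1f'%s['grasp_force'])
for a in sys.argv[1:]:
    x,y,z,th=map(float,a.split()); c,n=np.cos(np.radians(th)),np.sin(np.radians(th))
    G=np.array([[-n,c,0],[c,n,0],[0,0,-1.]]); r=R.from_matrix(Q.T@G).as_rotvec()/np.pi
    d=Q.T@(np.array([x,y,z])-p); print(a,'->',(d/.25).round(3),r.round(4),'rows>=',int(np.ceil(max(np.linalg.norm(d)/.0625,np.linalg.norm(r)*180/10.7))))
E
sed -i 's/G=np.array(.*]);/G=np.array([[n,c,0],[-c,n,0],[0,0,-1.]]); G[:,0]=np.cross(G[:,1],G[:,2]);/' plan.py
sed -i 's/\[-c,n,0\]/[0,n,0]/' plan.py
python3 plan.py "0.441 -0.009 0.20 0" "0.441 -0.009 0.066 0"
python3 - <<'E'
from h import *
print('tips',bot.tips_ahead)
for n in ('top','scene'):
    d=grab(n); F=full(d); X,Y,Z=F[...,0],F[...,1],F[...,2]; V=d['hsv'][...,2]
    box=(abs(X-.667)<.045)&(abs(Y)<.1)&(d['z_map']>0)
    for sg in (1,-1):
        m=(box&(V<90)&(Y*sg>0)&(Z<.03)).astype(np.uint8)*255
        c=max(cv2.findContours(m,0,2)[0],key=cv2.contourArea); e=cv2.fitEllipse(c)
        print(n,'pad',plane(d,[e[0]],.021)[0].round(4),np.round(e[1],1))
        pp=F[box&(Y*sg>0)&(Z>.045)&(Z<.1)]; print('pin pts',len(pp),np.median(pp,0).round(4) if len(pp) else '')
    for nm,x,y in (('awl',.364,.269),('iron',.38,-.275)):
        k=(np.hypot(X-x,Y-y)<.075)&(d['z_map']>0)&(Z>.006)
        P=F[k][:,:2]; c=P.mean(0); a=np.linalg.svd(P-c,full_matrices=False)[2][0]; a*=np.sign(a[0]); u=(P-c)@a; w=(P-c)@[-a[1],a[0]]
        print(n,nm,'ang %.1f'%np.degrees(np.arctan2(a[1],a[0])),'mid',(c+a*(u.min()+u.max())/2+np.array([-a[1],a[0]])*(w.min()+w.max())/2).round(4),'len',np.ptp(u).round(4),'wid',np.ptp(w).round(4))
E
```

```text
t 0.20 now [0.2014 0.4847 0.256 ] th 67.4 w 0.0852 F [-0.6 -0.2  0.1] g 0.0
0.441 -0.009 0.20 0 -> [-1.643 -1.456  0.225] [-3.000e-04  1.000e-04  3.746e-01] rows>= 9
0.441 -0.009 0.066 0 -> [-1.643 -1.455  0.761] [-3.000e-04  1.000e-04  3.746e-01] rows>= 10
tips 0.025
top pad [0.6717 0.0554 0.021 ] [15.1 17.1]
pin pts 13 [0.6688 0.0551 0.068 ]
top pad [ 0.6645 -0.0538  0.021 ] [15.2 17.1]
pin pts 12 [ 0.6614 -0.0547  0.0715]
top awl ang 6.7 mid [0.3637 0.269 ] len 0.1383 wid 0.1425
top iron ang 19.1 mid [ 0.3802 -0.2746] len 0.1486 wid 0.1474
scene pad [0.6705 0.0549 0.021 ] [22.4 27.8]
pin pts 51 [0.6731 0.0552 0.0657]
scene pad [ 0.663  -0.0551  0.021 ] [21.8 27.7]
pin pts 46 [ 0.6658 -0.0543  0.064 ]
scene awl ang 3.0 mid [0.3693 0.2705] len 0.134 wid 0.1449
scene iron ang 20.4 mid [ 0.3808 -0.275 ] len 0.145 wid 0.1335
```

```bash
python3 -m crank '-0.8 -0.7 0 0 0 0.3746 1; -0.8 -0.7 0 0 0 0.3746 1; -0.8 -0.7 0 0 0 0.3746 1; -0.8 -0.7 0 0 0 0.3746 1; -0.8 -0.7 0 0 0 0.3746 1; -0.8 -0.7 0 0 0 0.3746 1; -0.8 -0.7 0 0 0 0.3746 1; -0.8 -0.7 0 0 0 0.3746 1'; python3 plan.py "0.441 -0.009 0.20 0" "0.441 -0.009 0.066 0"
```

```text
t: 1.3
tcp_pos: [0.319, 0.2464, 0.2563]
tcp_rot: [[-0.001, 1.0, 0.0], [1.0, 0.001, 0.0], [0.0, 0.0, -1.0]]
contact_force: [0.2, -0.7, -0.4]
gripper_width: 0.0856
grasp_force: 0.0
t 1.30 now [0.319  0.2464 0.2563] th 0.0 w 0.0856 F [ 0.2 -0.7 -0.4] g 0.0
0.441 -0.009 0.20 0 -> [-1.022  0.487  0.225] [ 0.     -0.      0.0002] rows>= 5
0.441 -0.009 0.066 0 -> [-1.022  0.487  0.761] [ 0.     -0.      0.0002] rows>= 6
```

```bash
python3 -m crank '-1 0.487 0.1 0 0 0 1; -1 0.487 0.1 0 0 0 1; -1 0.487 0.1 0 0 0 1; -1 0.487 0.1 0 0 0 1; -1 0.487 0.1 0 0 0 1; -1 0.487 0.1 0 0 0 1' 40; python3 - <<'E'
from h import *
d=grab('wrist'); cv2.imwrite('pics/w1.png',d['color'][:,:,::-1])
F=full(d); m=(F[...,2]>.082)&(F[...,2]<.1)&(d['z_map']>0)
P=F[m]; P=P[np.hypot(P[:,0]-.441,P[:,1]+.009)<.05]; print(len(P),(P.min(0)+P.max(0))/2,np.ptp(P,axis=0))
E
python3 plan.py "0.441 -0.009 0.20 0" "0.441 -0.009 0.066 0"
```

```text
t: 2.05
tcp_pos: [0.4412, -0.0048, 0.2309]
tcp_rot: [[0.001, 1.0, -0.001], [1.0, -0.001, 0.0], [0.0, -0.001, -1.0]]
contact_force: [0.3, 0.4, -0.4]
gripper_width: 0.0855
grasp_force: 0.0
2100 [ 0.44162937 -0.00958383  0.0885728 ] [0.04536953 0.04551761 0.01281655]
t 2.10 now [ 0.4407 -0.0037  0.2311] th -0.0 w 0.0854 F [-0.2  0.9 -0.7] g 0.0
0.441 -0.009 0.20 0 -> [-0.021  0.001  0.124] [-0.0002 -0.0001 -0.    ] rows>= 1
0.441 -0.009 0.066 0 -> [-0.021  0.002  0.66 ] [-0.0002 -0.0001 -0.    ] rows>= 3
```

View pics/w1.png

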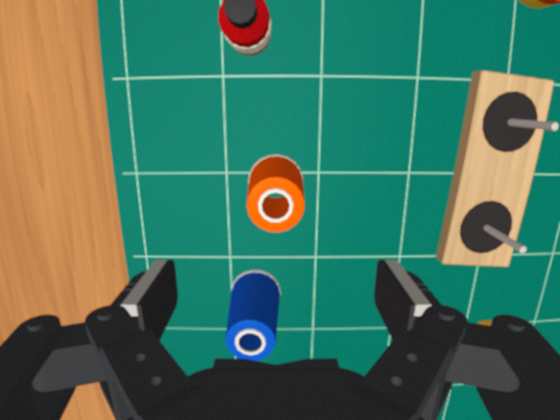

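The wrist view shows the orange cone's top ring at (275,206), between the open fingers, with blue at (250,342) and both pins standing clear. The measured centre agrees to within 1 mm.

```bash
python3 -m crank '-0.022 0.003 0.2 0 0 0 1; -0.022 0.003 0.4 0 0 0 1; -0.022 0.003 0.55 0 0 0 1; -0.022 0.003 0.66 0 0 0 1; -0.022 0.003 0.66 0 0 0 1; -0.022 0.003 0.66 0 0 0 0; -0.022 0.003 0.66 0 0 0 0; -0.022 0.003 0.66 0 0 0 0; -0.022 0.003 0.66 0 0 0 0; -0.022 0.003 0.66 0 0 0 0; -0.022 0.003 0.66 0 0 0 0' 40; python3 plan.py "0.441 -0.009 0.19 0" "0.671 0.055 0.19 -4" "0.671 0.055 0.086 -4"
```

```text
t: 3.48
tcp_pos: [0.4422, -0.009, 0.0679]
tcp_rot: [[-0.0, 1.0, 0.002], [1.0, 0.0, -0.001], [-0.001, 0.002, -1.0]]
contact_force: [-2.9, 2.4, 11.1]
gripper_width: 0.0493
grasp_force: 39.7
t 3.48 now [ 0.4422 -0.009   0.0679] th 0.0 w 0.0493 F [-2.9  2.4 11.1] g 39.7
0.441 -0.009 0.19 0 -> [-0.    -0.004 -0.488] [0.0008 0.0002 0.0001] rows>= 2
0.671 0.055 0.19 -4 -> [ 0.255  0.916 -0.486] [0.0008 0.0001 0.0223] rows>= 5
0.671 0.055 0.086 -4 -> [ 0.256  0.915 -0.07 ] [0.0008 0.0001 0.0223] rows>= 4
```

```bash
python3 -m crank '0 0 -0.06 0 0 0 0; 0 0 -0.2 0 0 0 0; 0 0 -0.4 0 0 0 0; 0 0.05 -0.52 0 0 0 0; 0.1 0.3 -0.52 0 0 0 0; 0.2 0.55 -0.52 0 0 0 0; 0.25 0.8 -0.52 0 0 0 0; 0.256 0.916 -0.52 0 0 0 0; 0.256 0.916 -0.52 0 0 0 0; 0.256 0.916 -0.52 0 0 0 0'; python3 - <<'E'
from h import *
d=grab('scene'); cv2.imwrite('pics/s1.png',cv2.resize(d['color'][150:380,150:430,::-1],None,fx=2,fy=2))
m=hm(d,(0,150,60),(12,255,255)); P=cloud(d,m); P=P[(P[:,0]>.6)&(abs(P[:,1])<.12)]; print(len(P),P.min(0),P.max(0))
E
python3 plan.py "0.671 0.055 0.19 0" "0.671 0.055 0.086 0"
```

```text
t: 4.72
tcp_pos: [0.67, 0.0551, 0.1965]
tcp_rot: [[-0.0, 1.0, -0.0], [1.0, 0.0, 0.0], [0.0, -0.0, -1.0]]
contact_force: [-0.1, 0.6, -1.5]
gripper_width: 0.0493
grasp_force: 42.4
624 [0.65495486 0.02795521 0.13693449] [0.73653006 0.07972614 0.27378254]
t 4.78 now [0.6699 0.055  0.1968] th 0.0 w 0.0493 F [-0.3 -0.1 -1.2] g 42.4
0.671 0.055 0.19 0 -> [0.    0.005 0.027] [-0.  0.  0.] rows>= 1
0.671 0.055 0.086 0 -> [0.    0.005 0.443] [-0.  0.  0.] rows>= 2
```

View pics/s1.png

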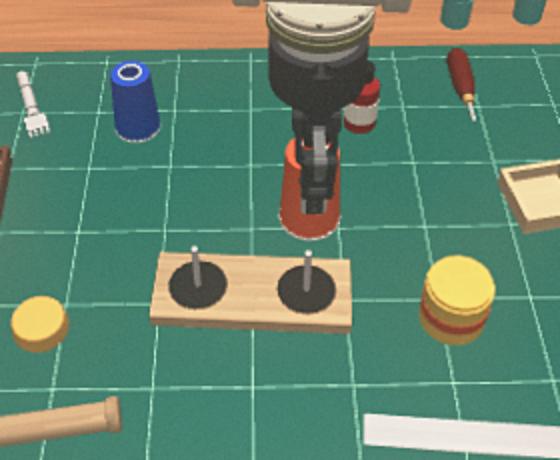

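The cone hangs upright in the fingers at (310,190) of the enlarged crop, over the right-hand (+y) pin at (307,270). I'll lower it.

```bash
python3 -m crank '0 0.005 0.1 0 0 0 0; 0 0.005 0.2 0 0 0 0; 0 0.005 0.3 0 0 0 0; 0 0.005 0.36 0 0 0 0; 0 0.005 0.4 0 0 0 0; 0 0.005 0.42 0 0 0 0; 0 0.005 0.43 0 0 0 0; 0 0.005 0.43 0 0 0 0'; python3 plan.py "0.671 0.055 0.086 0"
```

```text
t: 5.78
tcp_pos: [0.6719, 0.055, 0.0891]
tcp_rot: [[-0.0, 1.0, 0.001], [1.0, 0.0, -0.0], [-0.0, 0.001, -1.0]]
contact_force: [-0.2, 0.0, -1.5]
gripper_width: 0.0493
grasp_force: 42.4
t 5.78 now [0.6719 0.055  0.0891] th 0.0 w 0.0493 F [-0.2  0.  -1.5] g 42.4
0.671 0.055 0.086 0 -> [-0.    -0.004  0.013] [0.0002 0.     0.0001] rows>= 1
```

```bash
python3 -m crank '0 0 0.005 0 0 0 0; 0 0 0.010 0 0 0 0; 0 0 0.014 0 0 0 0; 0 0 0.014 0 0 0 0'; python3 -m crank '0 0 0.005 0 0 0 0; 0 0 0.005 0 0 0 0'|sed -n '2p;4p'
```

```text
t: 6.28
tcp_pos: [0.6719, 0.055, 0.0861]
tcp_rot: [[-0.0, 1.0, 0.001], [1.0, 0.0, -0.0], [-0.0, 0.001, -1.0]]
contact_force: [-2.9, 0.5, 5.6]
gripper_width: 0.0493
grasp_force: 43.0
tcp_pos: [0.672, 0.0551, 0.086]
contact_force: [-6.4, -0.2, 13.2]
```

```bash
python3 -m crank '0 0 0 0 0 0 0.75; 0 0 0 0 0 0 0.85; 0 0 0 0 0 0 1; 0 0 0 0 0 0 1; 0 0 -0.2 0 0 0 1; 0 0 -0.4 0 0 0 1; 0 0 -0.58 0 0 0 1; -0.2 -0.25 -0.58 0 0 0 1; -0.4 -0.5 -0.58 0 0 0 1; -0.6 -0.75 -0.58 0 0 0 1; -0.772 -1 -0.58 0 0 0 1; -0.772 -1 -0.58 0 0 0 1; -0.772 -1 -0.58 0 0 0 1'; python3 - <<'E'
from h import *
d=grab('wrist'); F=full(d); m=(F[...,2]>.082)&(F[...,2]<.1)&(d['z_map']>0)
P=F[m]; P=P[np.hypot(P[:,0]-.418,P[:,1]+.138)<.05]; print(len(P),(P.min(0)+P.max(0))/2,np.ptp(P,axis=0))
d=grab('scene'); cv2.imwrite('pics/s2.png',cv2.resize(d['color'][150:380,150:430,::-1],None,fx=2,fy=2))
m=hm(d,(0,150,60),(12,255,255)); P=cloud(d,m); P=P[(P[:,0]>.6)&(abs(P[:,1])<.12)]; T=P[P[:,2]>.1]; print(len(P),P.min(0),P.max(0),(T.min(0)+T.max(0))/2)
E
python3 plan.py "0.418 -0.138 0.066 0"
```

```text
t: 8.15
tcp_pos: [0.4198, -0.1396, 0.2294]
tcp_rot: [[0.004, 1.0, 0.0], [1.0, -0.004, -0.0], [-0.0, 0.0, -1.0]]
contact_force: [-0.9, 0.6, 0.4]
gripper_width: 0.0853
grasp_force: 0.0
2142 [ 0.41858569 -0.13873962  0.08858359] [0.04593576 0.04606755 0.01314471]
937 [0.64774824 0.02862068 0.0289702 ] [0.69885891 0.07949004 0.11242931] [0.67128631 0.05450129 0.10624818]
t 8.25 now [ 0.4218 -0.1383  0.2294] th -0.1 w 0.0857 F [ 0.2  1.  -0.9] g 0.0
0.418 -0.138 0.066 0 -> [ 0.002 -0.016  0.654] [ 0.0003  0.0001 -0.0004] rows>= 3
```

View pics/s2.png

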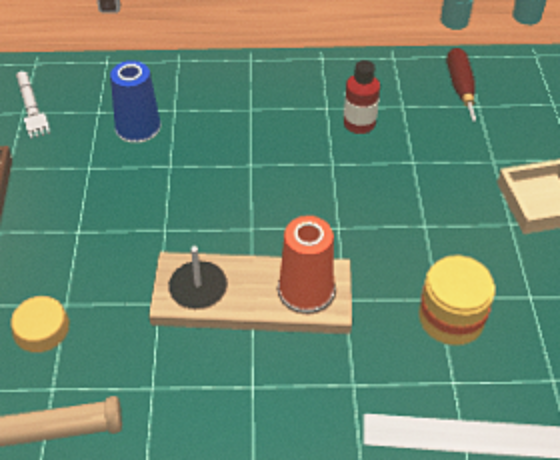

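The orange cone is seated upright on the +y pin, with its top at (309,232). The -y pin (196,265) is free. Next is the blue cone.

```bash
python3 -m crank '-0.001 -0.013 0.2 0 0 0 1; -0.001 -0.013 0.4 0 0 0 1; -0.001 -0.013 0.55 0 0 0 1; -0.001 -0.013 0.654 0 0 0 1; -0.001 -0.013 0.654 0 0 0 1; -0.001 -0.013 0.654 0 0 0 0; -0.001 -0.013 0.654 0 0 0 0; -0.001 -0.013 0.654 0 0 0 0; -0.001 -0.013 0.654 0 0 0 0; -0.001 -0.013 0.654 0 0 0 0; -0.001 -0.013 0.654 0 0 0 0' 40; python3 plan.py "0.664 -0.0545 0.196 0"
```

```text
t: 9.62
tcp_pos: [0.4193, -0.1385, 0.067]
tcp_rot: [[-0.0, 1.0, 0.002], [1.0, 0.0, -0.001], [-0.001, 0.002, -1.0]]
contact_force: [-1.6, 2.0, 8.6]
gripper_width: 0.0498
grasp_force: 40.0
t 9.62 now [ 0.4193 -0.1385  0.067 ] th 0.0 w 0.0498 F [-1.6  2.   8.6] g 40.0
0.664 -0.0545 0.196 0 -> [ 0.335  0.98  -0.514] [0.0007 0.0004 0.0001] rows>= 5
```

```bash
python3 -m crank '0 0 -0.06 0 0 0 0; 0 0 -0.2 0 0 0 0; 0 0 -0.4 0 0 0 0; 0 0.05 -0.52 0 0 0 0; 0.1 0.3 -0.52 0 0 0 0; 0.2 0.55 -0.52 0 0 0 0; 0.3 0.8 -0.52 0 0 0 0; 0.335 0.98 -0.52 0 0 0 0; 0.335 0.98 -0.52 0 0 0 0; 0.335 0.98 -0.52 0 0 0 0'; python3 - <<'E'
from h import *
d=grab('scene'); m=hm(d,(105,120,40),(125,255,255)); P=cloud(d,m); P=P[(P[:,0]>.6)&(abs(P[:,1])<.15)]; L=P[P[:,2]<.16]; print(len(P),L.min(0),L.max(0))
E
python3 plan.py "0.664 -0.0545 0.088 0"
```

```text
t: 10.88
tcp_pos: [0.6629, -0.0545, 0.1956]
tcp_rot: [[-0.0, 1.0, -0.001], [1.0, 0.0, 0.0], [0.0, -0.001, -1.0]]
contact_force: [-0.4, -0.2, -1.4]
gripper_width: 0.0489
grasp_force: 42.3
594 [ 0.66271455 -0.07936644  0.13779712] [ 0.69004884 -0.02780082  0.15999694]
t 10.93 now [ 0.6627 -0.0547  0.1962] th -0.0 w 0.0492 F [-0.4 -0.9 -0.5] g 42.3
0.664 -0.0545 0.088 0 -> [0.001 0.005 0.433] [-0.      0.     -0.0001] rows>= 2
```

```bash
python3 -m crank '0 0.005 0.1 0 0 0 0; 0 0.005 0.2 0 0 0 0; 0 0.005 0.3 0 0 0 0; 0 0.005 0.36 0 0 0 0; 0 0.005 0.4 0 0 0 0; 0 0.005 0.42 0 0 0 0; 0 0.005 0.43 0 0 0 0; 0 0.005 0.43 0 0 0 0'|sed -n '2p;4p'; python3 -m crank '0 0 0.006 0 0 0 0; 0 0 0.011 0 0 0 0; 0 0 0.011 0 0 0 0'|sed -n '2p;4p'
```

```text
tcp_pos: [0.665, -0.0545, 0.0884]
contact_force: [-0.4, 0.5, -1.1]
tcp_pos: [0.6648, -0.0545, 0.0854]
contact_force: [-0.3, -0.1, -2.0]
```

```bash
python3 -m crank '0 0 0.004 0 0 0 0; 0 0 0.004 0 0 0 0'|sed -n '2p;4p'; python3 -m crank '0 0 0.004 0 0 0 0; 0 0 0.004 0 0 0 0'|sed -n '2p;4p'
```

```text
tcp_pos: [0.6649, -0.0545, 0.0852]
contact_force: [-2.0, 0.4, 4.3]
tcp_pos: [0.6649, -0.0546, 0.0851]
contact_force: [-5.4, 1.3, 11.6]
```

```bash
python3 -m crank '0 0 0 0 0 0 0.75; 0 0 0 0 0 0 0.85; 0 0 0 0 0 0 1; 0 0 0 0 0 0 1; 0 0 -0.2 0 0 0 1; 0 0 -0.4 0 0 0 1; 0 0 -0.6 0 0 0 1; 0.2 -0.25 -0.6 0 0 -0.06 1; 0.4 -0.5 -0.6 0 0 -0.12 1; 0.6 -0.75 -0.6 0 0 -0.18 1; 0.8 -0.95 -0.6 0 0 -0.24 1; 0.9 -0.95 -0.6 0 0 -0.3 1; 0.9 -0.95 -0.6 0 0 -0.36 1; 0.9 -0.95 -0.6 0 0 -0.42 1; 0.9 -0.95 -0.6 0 0 -0.48 1; 0.9 -0.95 -0.6 0 0 -0.5 1; 0.9 -0.95 -0.6 0 0 -0.5 1'|sed -n '1,2p'; python3 plan.py "0.346 0.269 0.2 90"
```

```text
t: 14.92
tcp_pos: [0.4273, 0.1705, 0.2334]
t 14.93 now [0.4273 0.1705 0.2334] th 90.0 w 0.0854 F [-0.5  0.3  1. ] g 0.0
0.346 0.269 0.2 90 -> [0.325 0.394 0.133] [ 0.      0.0001 -0.0002] rows>= 3
```

```bash
python3 -m crank '0.325 0.394 0.1 0 0 0 1; 0.325 0.394 0.1 0 0 0 1; 0.325 0.394 0.1 0 0 0 1; 0.325 0.394 0.1 0 0 0 1; 0.325 0.394 0.1 0 0 0 1'|sed -n '1,2p'; cat > tool.py <<'E'
import sys; from h import *
x,y=float(sys.argv[1]),float(sys.argv[2])
d=grab('wrist'); F=full(d); cv2.imwrite('pics/'+sys.argv[3],d['color'][:,:,::-1])
m=((np.hypot(F[...,0]-x,F[...,1]-y)<.08)&(F[...,2]>.007)&(F[...,2]<.035)&(d['z_map']>0)).astype(np.uint8)
N,L,st,ce=cv2.connectedComponentsWithStats(m); i=1+st[1:,4].argmax(); P=F[L==i]
print(len(P),rect(P),'zmax',np.percentile(P[:,2],95))
a=np.radians(rect(P)[3]); a=np.array([np.cos(a),np.sin(a)]); u=P[:,:2]@a; 
for q in np.linspace(u.min()+.005,u.max()-.005,8):
    k=abs(u-q)<.004; w=P[k][:,:2]; n=w@[-a[1],a[0]]; print(((q*a)+(n.min()+n.max())/2*np.array([-a[1],a[0]])).round(4),'wid %.4f'%np.ptp(n),'z %.4f'%P[k][:,2].max())
E
python3 tool.py .366 .270 w2.png; python3 plan.py
```

```text
t: 15.55
tcp_pos: [0.3469, 0.2683, 0.2085]
2683 (array([367.4, 269. ]), 130.3, 25.8, 0.5) zmax 0.029358420463332896
[0.3073 0.2688] wid 0.0250 z 0.0297
[0.3245 0.2688] wid 0.0254 z 0.0308
[0.3417 0.2688] wid 0.0258 z 0.0306
[0.3589 0.2693] wid 0.0252 z 0.0300
[0.376  0.2693] wid 0.0218 z 0.0288
[0.3932 0.2692] wid 0.0127 z 0.0234
[0.4104 0.2693] wid 0.0030 z 0.0196
[0.4276 0.2693] wid 0.0030 z 0.0184
t 15.60 now [0.3469 0.2683 0.2085] th 89.9 w 0.0856 F [ 0.3 -0.2 -0.3] g 0.0
```

View pics/w2.png

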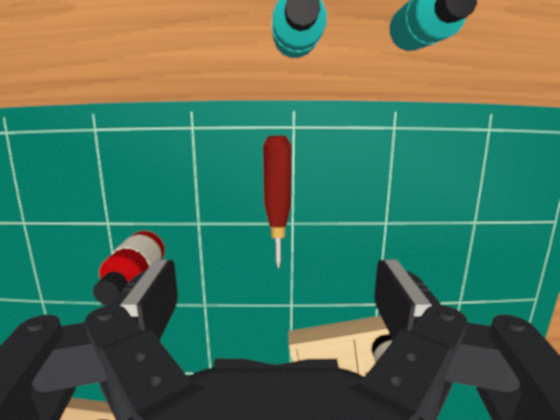

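The awl lies straight along +x at (277,200), clear of the fingers. Its centre is (0.367, 0.269) at 0.4°.

```bash
python3 -m crank '0 0.003 0.2 0 0 -0.002 1; 0 0.003 0.4 0 0 -0.002 0.8; 0 0.003 0.55 0 0 -0.002 0.7; 0 0.003 0.65 0 0 -0.002 0.6; 0 0.003 0.70 0 0 -0.002 0.6; 0 0.003 0.71 0 0 -0.002 0.5; 0 0.003 0.71 0 0 -0.002 0; 0 0.003 0.71 0 0 -0.002 0; 0 0.003 0.71 0 0 -0.002 0; 0 0.003 0.71 0 0 -0.002 0; 0 0.003 0.71 0 0 -0.002 0' 40; python3 plan.py "0.347 0.269 0.18 90" "0.45 0.02 0.2 60"
```

```text
t: 16.98
tcp_pos: [0.3466, 0.2699, 0.0316]
tcp_rot: [[-1.0, -0.007, 0.002], [-0.007, 1.0, 0.001], [-0.002, 0.001, -1.0]]
contact_force: [-0.6, -1.0, 7.0]
gripper_width: 0.0249
grasp_force: 40.1
t 16.98 now [0.3466 0.2699 0.0316] th 90.4 w 0.0249 F [-0.6 -1.   7. ] g 40.1
0.347 0.269 0.18 90 -> [-0.003 -0.003 -0.594] [0.0002 0.0006 0.0021] rows>= 3
0.45 0.02 0.2 60 -> [-0.408 -1.002 -0.673] [0.0003 0.0005 0.1688] rows>= 6
```

```bash
python3 -m crank '0 0 -0.05 0 0 0 0; 0 0 -0.2 0 0 0 0; 0 0 -0.4 0 0 0 0; 0 0 -0.6 0 0 0 0; 0 -0.2 -0.7 0 0 0.05 0; -0.1 -0.4 -0.7 0 0 0.1 0; -0.2 -0.6 -0.7 0 0 0.15 0; -0.3 -0.8 -0.7 0 0 0.2 0; -0.4 -1 -0.7 0 0 0.26 0; -0.4 -1 -0.7 0 0 0.32 0; -0.4 -1 -0.7 0 0 0.38 0; -0.4 -1 -0.7 0 0 0.44 0; -0.4 -1 -0.7 0 0 0.488 0; -0.4 -1 -0.7 0 0 0.488 0'; python3 plan.py "0.52 -0.2 0.2 2.5"
python3 - <<'E'
from h import *
for n in ('top','scene'):
    d=grab(n); F=full(d); P=F[(abs(F[...,0]-.549)<.1)&(abs(F[...,1]+.37)<.115)&(d['z_map']>0)&(F[...,2]>.02)&(F[...,2]<.04)]
    print(n,rect(P))
    V=d['hsv']; k=(abs(F[...,0]-.549)<.085)&(abs(F[...,1]+.37)<.1)&(V[...,2]>150)&(V[...,1]<110)&(F[...,2]<.02); print('lining',rect(F[k]),np.median(F[k],0))
E
```

```text
t: 18.73
tcp_pos: [0.4474, 0.0205, 0.2064]
tcp_rot: [[-0.046, 0.999, 0.0], [0.999, 0.046, -0.0], [-0.0, 0.0, -1.0]]
contact_force: [-0.5, 0.8, -0.8]
gripper_width: 0.0247
grasp_force: 39.6
t 18.73 now [0.4474 0.0205 0.2064] th 2.6 w 0.0247 F [-0.5  0.8 -0.8] g 39.6
0.52 -0.2 0.2 2.5 -> [-0.894  0.25   0.026] [0.0001 0.     0.0006] rows>= 4
top (array([ 550.1, -370.7]), 188.0, 152.5, -87.6)
lining (array([ 551.7, -371.5]), 166.6, 136.2, -86.9) [ 0.55055827 -0.37125126  0.00888078]
scene (array([ 547.7, -370.8]), 184.7, 155.7, -87.7)
lining (array([ 553.4, -363.8]), 187.6, 159.8, -89.3) [ 0.54398792 -0.37388262  0.0098916 ]
```

```bash
python3 -m crank '-0.25 0.1 0 0 0 0 0; -0.5 0.2 0 0 0 0 0; -0.7 0.25 0 0 0 0 0; -0.894 0.25 0 0 0 0 0; -0.894 0.25 0 0 0 0 0; -0.894 0.25 0 0 0 0 0'|sed -n 2p; python3 plan.py "0.516 -0.352 0.10 2.5" "0.516 -0.352 0.042 2.5"
```

```text
tcp_pos: [0.5197, -0.1997, 0.2058]
t 19.57 now [ 0.5197 -0.1997  0.2058] th 2.6 w 0.0249 F [ 0.2 -0.1  0.2] g 39.6
0.516 -0.352 0.10 2.5 -> [-0.608 -0.043  0.423] [-0.0001 -0.0002  0.0006] rows>= 3
0.516 -0.352 0.042 2.5 -> [-0.608 -0.043  0.655] [-0.0001 -0.0002  0.0006] rows>= 4
```

```bash
python3 -m crank '-0.2 0 0 0 0 0 0; -0.4 -0.03 0 0 0 0 0; -0.608 -0.043 0 0 0 0 0; -0.608 -0.043 0.15 0 0 0 0; -0.608 -0.043 0.3 0 0 0 0; -0.608 -0.043 0.45 0 0 0 0; -0.608 -0.043 0.55 0 0 0 0; -0.608 -0.043 0.62 0 0 0 0; -0.608 -0.043 0.65 0 0 0 0; -0.608 -0.043 0.655 0 0 0 0; -0.608 -0.043 0.655 0 0 0 0'|sed -n '2p;4p';  python3 -m crank '0 0 0.006 0 0 0 0; 0 0 0.012 0 0 0 0;0 0 0.012 0 0 0 0'|sed -n '2p;4p'
```

```text
tcp_pos: [0.5162, -0.3527, 0.0429]
contact_force: [0.4, 0.1, -1.2]
tcp_pos: [0.5158, -0.3525, 0.039]
contact_force: [0.5, 0.8, -0.3]
```

```bash
python3 -m crank '0 0 0.004 0 0 0 0; 0 0 0.004 0 0 0 0'|sed -n '2p;4p'; python3 -m crank '0 0 0.004 0 0 0 0; 0 0 0.004 0 0 0 0'|sed -n '2p;4p'
```

```text
tcp_pos: [0.5158, -0.3525, 0.0379]
contact_force: [-0.6, -0.2, -0.4]
tcp_pos: [0.5159, -0.3525, 0.0377]
contact_force: [-1.9, 0.2, 4.6]
```

```bash
python3 -m crank '0 0 0 0 0 0 0.45; 0 0 0 0 0 0 0.45; 0 0 0 0 0 0 0.45; 0 0 -0.1 0 0 0 0.45; 0 0 -0.3 0 0 0 0.45; 0 0 -0.5 0 0 0 0.5; 0.1 -0.2 -0.66 0 0 0.05 1; 0.2 -0.4 -0.66 0 0 0.1 1; 0.32 -0.555 -0.66 0 0 0.15 1; 0.32 -0.555 -0.66 0 0 0.2 1; 0.32 -0.555 -0.66 0 0 0.25 1; 0.32 -0.555 -0.66 0 0 0.3 1; 0.32 -0.555 -0.66 0 0 0.35 1; 0.32 -0.555 -0.66 0 0 0.4 1; 0.32 -0.555 -0.66 0 0 0.4 1; 0.32 -0.555 -0.66 0 0 0.4 1'|sed -n '2p;4p'; python3 tool.py .381 -.275 w3.png;python3 plan.py "0.3735 -0.278 0.030 -70"
python3 - <<'E'
from h import *
d=grab('scene'); cv2.imwrite('pics/s3.png',cv2.resize(d['color'][150:380,50:330,::-1],None,fx=2,fy=2))
E
```

```text
tcp_pos: [0.3737, -0.2787, 0.2021]
contact_force: [-0.6, 1.1, -0.9]
2310 (array([ 380.4, -276.8]), 120.6, 25.2, 20.6) zmax 0.017565768042107403
[ 0.3286 -0.2963] wid 0.0135 z 0.0181
[ 0.3434 -0.2907] wid 0.0134 z 0.0184
[ 0.3582 -0.2851] wid 0.0132 z 0.0184
[ 0.373  -0.2795] wid 0.0130 z 0.0182
[ 0.3878 -0.274 ] wid 0.0128 z 0.0182
[ 0.4025 -0.2684] wid 0.0252 z 0.0185
[ 0.4173 -0.2628] wid 0.0250 z 0.0149
[ 0.4321 -0.2572] wid 0.0230 z 0.0139
t 23.88 now [ 0.3737 -0.2787  0.2021] th -69.3 w 0.0852 F [ 0.7 -1.  -0.9] g 0.0
0.3735 -0.278 0.030 -70 -> [ 0.    -0.003  0.688] [ 0.     -0.      0.0037] rows>= 3
```

View pics/s3.png

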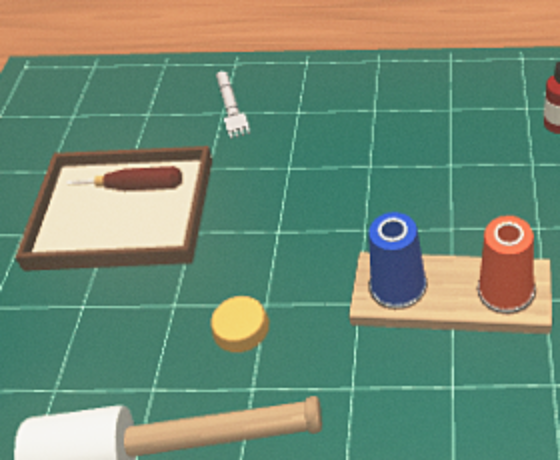

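View pics/w3.png

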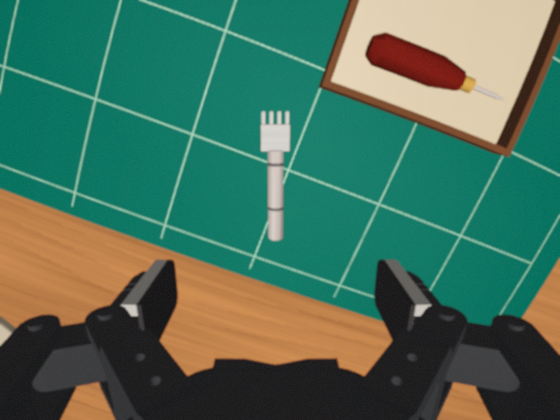

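The awl lies in the tray along its length, at (125,180) in the scene crop, and both cones are seated. In the wrist view the iron is at (275,180), in line with the gripper, so I'll grip it.

```bash
python3 -m crank '0 0 0.2 0 0 0 0.8; 0 0 0.4 0 0 0 0.6; 0 0 0.55 0 0 0 0.5; 0 0 0.64 0 0 0 0.4; 0 0 0.68 0 0 0 0.4; 0 0 0.688 0 0 0 0.4; 0 0 0.688 0 0 0 0; 0 0 0.688 0 0 0 0; 0 0 0.688 0 0 0 0; 0 0 0.688 0 0 0 0' 50; python3 plan.py "0.3737 -0.2787 0.15 -70" "0.45 -0.32 0.18 2.5" "0.58 -0.38 0.18 2.5"
```

```text
t: 25.18
tcp_pos: [0.374, -0.279, 0.0309]
tcp_rot: [[0.936, 0.351, 0.001], [0.351, -0.936, -0.001], [0.0, 0.001, -1.0]]
contact_force: [-0.3, 0.6, 7.3]
gripper_width: 0.0124
grasp_force: 49.6
t 25.18 now [ 0.374  -0.279   0.0309] th -69.5 w 0.0124 F [-0.3  0.6  7.3] g 49.6
0.3737 -0.2787 0.15 -70 -> [-0.001 -0.001 -0.476] [ 0.0005 -0.0002  0.003 ] rows>= 2
0.45 -0.32 0.18 2.5 -> [ 0.227  0.261 -0.596] [ 5.000e-04  2.000e-04 -3.998e-01] rows>= 7
0.58 -0.38 0.18 2.5 -> [ 0.63   0.668 -0.595] [ 5.000e-04  2.000e-04 -3.998e-01] rows>= 7
```

```bash
python3 -m crank '0 0 -0.05 0 0 0 0; 0 0 -0.2 0 0 0 0; 0 0 -0.4 0 0 0 0; 0 0 -0.6 0 0 0 0; 0.1 0.1 -0.6 0 0 -0.05 0; 0.2 0.2 -0.6 0 0 -0.1 0; 0.3 0.3 -0.6 0 0 -0.15 0; 0.4 0.4 -0.6 0 0 -0.2 0; 0.5 0.5 -0.6 0 0 -0.25 0; 0.6 0.6 -0.6 0 0 -0.3 0; 0.63 0.668 -0.6 0 0 -0.35 0; 0.63 0.668 -0.6 0 0 -0.4 0; 0.63 0.668 -0.6 0 0 -0.4 0; 0.63 0.668 -0.6 0 0 -0.4 0'; python3 plan.py "0.581 -0.3765 0.041 2.5"
```

```text
t: 26.92
tcp_pos: [0.5796, -0.3797, 0.1805]
tcp_rot: [[-0.041, 0.999, 0.0], [0.999, 0.041, -0.0], [-0.0, 0.0, -1.0]]
contact_force: [-1.0, 0.1, -0.9]
gripper_width: 0.0122
grasp_force: 49.1
t 26.93 now [ 0.5796 -0.3797  0.1805] th 2.4 w 0.0122 F [-1.   0.1 -0.9] g 49.1
0.581 -0.3765 0.041 2.5 -> [0.013 0.006 0.558] [ 0.      0.     -0.0008] rows>= 3
```

```bash
python3 -m crank '0.013 0.006 0.15 0 0 0 0; 0.013 0.006 0.3 0 0 0 0; 0.013 0.006 0.42 0 0 0 0; 0.013 0.006 0.5 0 0 0 0; 0.013 0.006 0.54 0 0 0 0; 0.013 0.006 0.558 0 0 0 0; 0.013 0.006 0.558 0 0 0 0'|sed -n '2p;4p';  python3 -m crank '0 0 0.006 0 0 0 0; 0 0 0.012 0 0 0 0;0 0 0.012 0 0 0 0'|sed -n '2p;4p'; python3 -m crank '0 0 0.003 0 0 0 0;0 0 0.003 0 0 0 0'|sed -n '2p;4p'
```

```text
tcp_pos: [0.5814, -0.3767, 0.0412]
contact_force: [-0.8, 0.9, -1.5]
tcp_pos: [0.5811, -0.3765, 0.0376]
contact_force: [-0.4, 0.4, -1.6]
tcp_pos: [0.5812, -0.3766, 0.037]
contact_force: [0.1, 0.4, -0.2]
```

```bash
python3 -m crank '0 0 0.003 0 0 0 0;0 0 0.003 0 0 0 0'|sed -n '2p;4p'; python3 -m crank '0 0 0.003 0 0 0 0;0 0 0.003 0 0 0 0'|sed -n '2p;4p'
```

```text
tcp_pos: [0.5812, -0.3766, 0.037]
contact_force: [-3.0, 2.7, 5.3]
tcp_pos: [0.5813, -0.3766, 0.0369]
contact_force: [-4.6, 3.5, 10.3]
```

```bash
python3 -m crank '0 0 0 0 0 0 0.35; 0 0 0 0 0 0 0.35; 0 0 0 0 0 0 0.35; 0 0 -0.1 0 0 0 0.35; 0 0 -0.3 0 0 0 0.4; 0 0 -0.5 0 0 0 0.5; 0.1 -0.1 -0.75 0 0 -0.04 1; 0.3 -0.25 -0.8 0 0 -0.045 1; 0.5 -0.4 -0.8 0 0 -0.045 1; 0.7 -0.55 -0.8 0 0 -0.045 1; 0.95 -0.65 -0.8 0 0 -0.045 1; 0.95 -0.7 -0.8 0 0 -0.045 1; 0.95 -0.7 -0.8 0 0 -0.045 1'|sed -n '2p;4p'; python3 plan.py "0.4165 0.133 0.23 10.6"
python3 - <<'E'
from h import *
d=grab('scene'); cv2.imwrite('pics/s4.png',cv2.resize(d['color'][180:330,50:250,::-1],None,fx=3,fy=3))
E
```

```text
tcp_pos: [0.3955, -0.1465, 0.2358]
contact_force: [-0.4, 0.4, 0.4]
t 30.55 now [ 0.3955 -0.1465  0.2358] th 10.7 w 0.0854 F [-0.4  0.4  0.4] g 0.0
0.4165 0.133 0.23 10.6 -> [1.083 0.289 0.022] [0.0002 0.0003 0.0003] rows>= 5
```

View pics/s4.png

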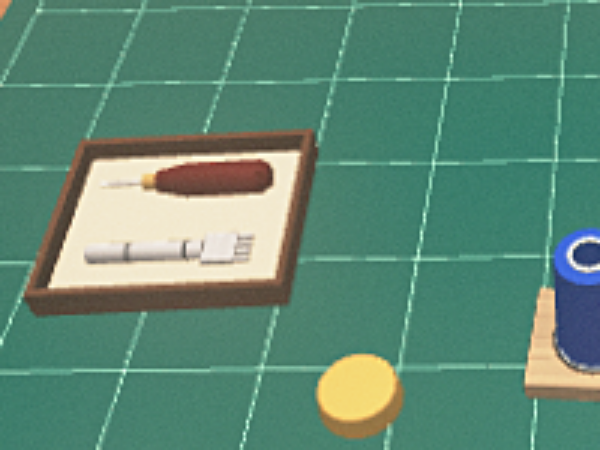

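The awl (190,178) and the iron (170,250) lie side by side, flat and lengthwise in the tray. Next is the bottle: I'll move above it and re-measure its position and the caddy's with the wrist camera.

```bash
python3 -m crank '0.25 0.1 0 0 0 0 1; 0.5 0.2 0 0 0 0 1; 0.75 0.28 0 0 0 0 1; 0.98 0.28 0 0 0 0 1; 0.98 0.28 0 0 0 0 1; 0.98 0.28 0 0 0 0 1'|sed -n '2p;4p'; python3 - <<'E'
from h import *
d=grab('wrist'); F=full(d); cv2.imwrite('pics/w4.png',d['color'][:,:,::-1]); X,Y,Z=F[...,0],F[...,1],F[...,2]; ok=d['z_map']>0
P=F[ok&(np.hypot(X-.4165,Y-.133)<.035)&(Z>.088)&(Z<.105)]; print('cap',len(P),((P.min(0)+P.max(0))/2).round(4),np.ptp(P,axis=0))
for n in ('top','scene'):
    e=grab(n); G=full(e); P=G[(e['z_map']>0)&(np.hypot(G[...,0]-.543,G[...,1]-.36)<.09)&(G[...,2]>.02)&(G[...,2]<.032)]; print(n,rect(P))
    P=G[(e['z_map']>0)&(np.hypot(G[...,0]-.535,G[...,1]-.394)<.05)&(G[...,2]>.09)&(G[...,2]<.12)]; print('black cap',((P.min(0)+P.max(0))/2).round(4))
E
python3 plan.py "0.4165 0.133 0.056 10.6"
```

```text
tcp_pos: [0.4202, 0.1065, 0.2351]
contact_force: [-0.2, 0.2, 0.5]
cap 694 [0.4172 0.1327 0.0928] [0.02289209 0.0228441  0.00833993]
top (array([542.3, 359.4]), 146.9, 79.5, -79.2)
black cap [0.5345 0.3951 0.0986]
scene (array([542.1, 359.7]), 148.9, 79.6, -79.8)
black cap [0.5368 0.394  0.0973]
t 31.50 now [0.42   0.1054 0.2352] th 10.5 w 0.0853 F [-0.4 -0.  -0.4] g 0.0
0.4165 0.133 0.056 10.6 -> [0.111 0.006 0.717] [-0.      0.0001 -0.0005] rows>= 3
```

View pics/w4.png

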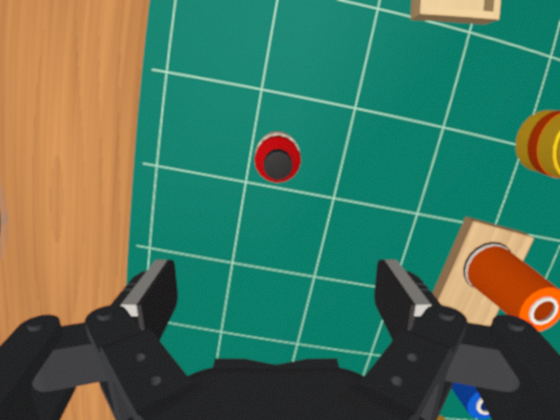

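The red bottle's cap is at (277,163), clear of everything around it, with its centre at (0.4172, 0.1327).

```bash
python3 -m crank '0.11 0.009 0 0 0 0 1; 0.11 0.009 0.2 0 0 0 1; 0.11 0.009 0.4 0 0 0 1; 0.11 0.009 0.55 0 0 0 1; 0.11 0.009 0.66 0 0 0 1; 0.11 0.009 0.717 0 0 0 1; 0.11 0.009 0.717 0 0 0 1; 0.11 0.009 0.717 0 0 0 0; 0.11 0.009 0.717 0 0 0 0; 0.11 0.009 0.717 0 0 0 0; 0.11 0.009 0.717 0 0 0 0; 0.11 0.009 0.717 0 0 0 0; 0.11 0.009 0.717 0 0 0 0' 40; python3 plan.py "0.4172 0.1327 0.17 10.6" "0.549 0.325 0.17 10.6" "0.549 0.325 0.07 10.6"
```

```text
t: 33.12
tcp_pos: [0.4169, 0.1342, 0.0568]
tcp_rot: [[-0.185, 0.983, 0.001], [0.983, 0.185, -0.0], [-0.0, 0.001, -1.0]]
contact_force: [-1.7, -0.3, 6.2]
gripper_width: 0.0389
grasp_force: 39.6
t 33.12 now [0.4169 0.1342 0.0568] th 10.6 w 0.0389 F [-1.7 -0.3  6.2] g 39.6
0.4172 0.1327 0.17 10.6 -> [-0.006  0.001 -0.453] [0.0004 0.0001 0.0002] rows>= 2
0.549 0.325 0.17 10.6 -> [ 0.652  0.661 -0.452] [0.0004 0.0001 0.0002] rows>= 5
0.549 0.325 0.07 10.6 -> [ 0.652  0.66  -0.052] [0.0004 0.0001 0.0002] rows>= 4
```

```bash
python3 -m crank '0 0 -0.04 0 0 0 0; 0 0 -0.12 0 0 0 0; 0 0 -0.25 0 0 0 0; 0 0 -0.38 0 0 0 0; 0 0 -0.45 0 0 0 0; 0.08 0.08 -0.45 0 0 0 0; 0.2 0.2 -0.45 0 0 0 0; 0.32 0.32 -0.45 0 0 0 0; 0.44 0.44 -0.45 0 0 0 0; 0.55 0.55 -0.45 0 0 0 0; 0.62 0.62 -0.45 0 0 0 0; 0.656 0.661 -0.45 0 0 0 0; 0.656 0.661 -0.45 0 0 0 0; 0.656 0.661 -0.45 0 0 0 0'; python3 - <<'E'
from h import *
d=grab('scene'); cv2.imwrite('pics/s5.png',cv2.resize(d['color'][130:280,350:550,::-1],None,fx=3,fy=3))
E
python3 plan.py "0.549 0.3265 0.066 10.6"
```

```text
t: 34.88
tcp_pos: [0.5484, 0.3254, 0.1688]
tcp_rot: [[-0.184, 0.983, -0.0], [0.983, 0.184, -0.0], [-0.0, -0.0, -1.0]]
contact_force: [0.2, 0.9, -1.1]
gripper_width: 0.0389
grasp_force: 40.6
t 34.92 now [0.5484 0.3254 0.1688] th 10.6 w 0.0388 F [ 0.5 -0.4 -1.8] g 40.6
0.549 0.3265 0.066 10.6 -> [0.004 0.003 0.411] [-0.0001  0.      0.0001] rows>= 2
```

View pics/s5.png

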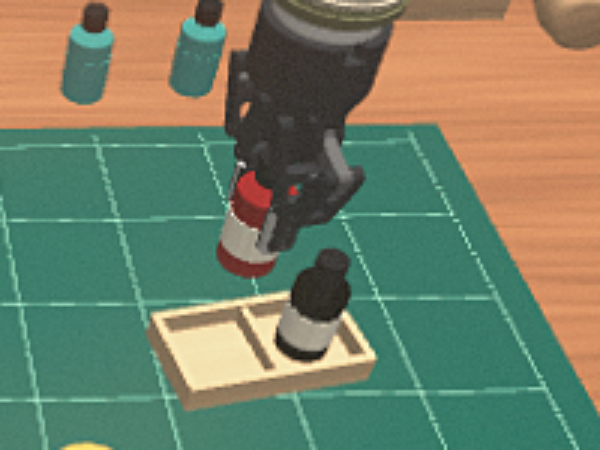

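The red bottle is held upright at (248,225), above and behind the empty bay (210,345). I'll lower it.

```bash
python3 -m crank '0.003 0.003 0.08 0 0 0 0; 0.003 0.003 0.18 0 0 0 0; 0.003 0.003 0.27 0 0 0 0; 0.003 0.003 0.34 0 0 0 0; 0.003 0.003 0.38 0 0 0 0; 0.003 0.003 0.4 0 0 0 0; 0.003 0.003 0.412 0 0 0 0; 0.003 0.003 0.412 0 0 0 0'|sed -n '2p;4p'; python3 -m crank '0 0 0.006 0 0 0 0;0 0 0.01 0 0 0 0; 0 0 0.01 0 0 0 0'|sed -n '2p;4p'; python3 -m crank '0 0 0.003 0 0 0 0;0 0 0.003 0 0 0 0'|sed -n '2p;4p'
```

```text
tcp_pos: [0.5495, 0.3268, 0.0658]
contact_force: [0.2, -0.1, -1.0]
tcp_pos: [0.5494, 0.3267, 0.0631]
contact_force: [-0.2, -0.7, -1.2]
tcp_pos: [0.5494, 0.3268, 0.0629]
contact_force: [-2.6, -1.2, 4.6]
```

```bash
python3 -m crank '0 0 0.002 0 0 0 0;0 0 0.002 0 0 0 0'|sed -n '2p;4p'; python3 -m crank '0 0 0 0 0 0 0.55; 0 0 0 0 0 0 0.6; 0 0 0 0 0 0 0.7; 0 0 0 0 0 0 0.75; 0 0 -0.1 0 0 0 0.75; 0 0 -0.25 0 0 0 0.75; 0 0 -0.45 0 0 0 0.75; -0.1 -0.25 -0.6 0 0 0 0.75; -0.3 -0.45 -0.6 0 0 0 0.75; -0.5 -0.65 -0.6 0 0 0 0.75; -0.6 -0.7 -0.6 0 0 0 0.75; -0.6 -0.7 -0.6 0 0 0 0.75'; python3 - <<'E'
from h import *
d=grab('scene'); cv2.imwrite('pics/s6.png',d['color'][:,:,::-1]); d=grab('top'); cv2.imwrite('pics/t6.png',cv2.resize(d['color'][80:280,90:480,::-1],None,fx=2,fy=2))
F=full(d); Z=F[...,2]; m=((Z>.008)&(F[...,0]>.25)&(F[...,0]<.85)&(abs(F[...,1])<.55)&(d['z_map']>0)).astype(np.uint8)
N,L,st,ce=cv2.connectedComponentsWithStats(m)
for i in range(1,N):
    if st[i,4]<25: continue
    P=F[L==i]; h=np.percentile(P[:,2],97); T=P[P[:,2]>h-.012]; print(ce[i].round(),'z97 %.3f'%h,'topc',((T.min(0)+T.max(0))/2)[:2].round(4))
E
```

```text
tcp_pos: [0.5494, 0.3268, 0.0629]
contact_force: [-5.8, -1.7, 9.0]
t: 38.3
tcp_pos: [0.404, 0.1451, 0.2122]
tcp_rot: [[-0.181, 0.983, 0.0], [0.983, 0.181, -0.0], [-0.0, 0.0, -1.0]]
contact_force: [-0.3, 0.3, -0.4]
gripper_width: 0.0638
grasp_force: 0.0
[365. 100.] z97 0.068 topc [ 0.8295 -0.3273]
[220. 136.] z97 0.067 topc [0.6954 0.2002]
[283. 146.] z97 0.111 topc [6.65e-01 3.00e-04]
[348. 139.] z97 0.028 topc [ 0.7005 -0.2101]
[400. 185.] z97 0.033 topc [ 0.5504 -0.3711]
[202. 219.] z97 0.568 topc [0.2671 0.134 ]
```

View pics/s6.png

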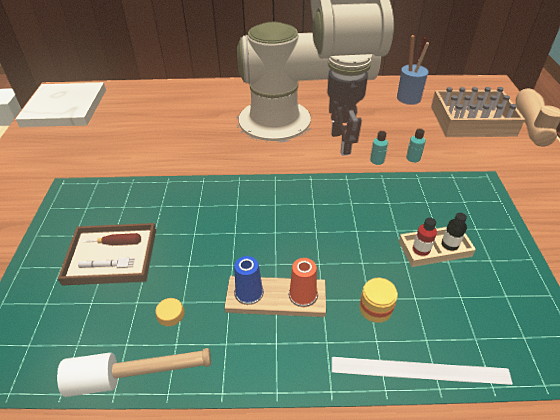

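View pics/t6.png

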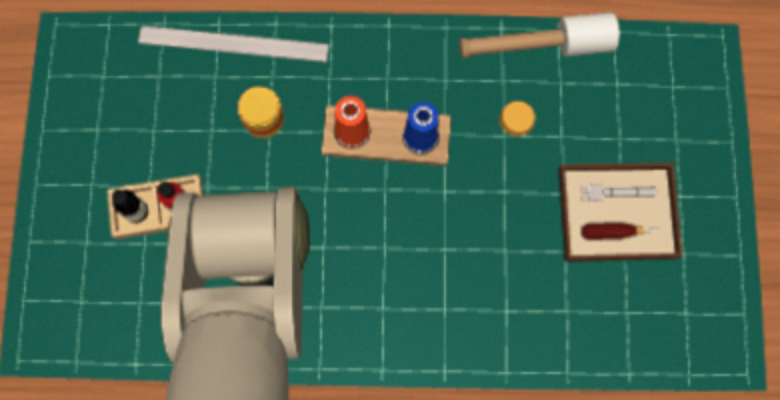

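Everything is in place. The cones are on their pins at (247,280) and (304,280), the awl and iron are in the tray, and the red bottle stands in the empty bay at (426,238). The tin and wax haven't moved, and the robot is clear.

```bash
python3 -c "
from workcell import bot
print(bot.sign_off())"
```

```text
the job is handed in; nothing more can be done
None
```

The job is handed in at about 38 s of robot time: both cones are on their pins, the awl and iron lie side by side in the tray, the red dye bottle stands in the empty bay, and the tin and beeswax have not moved; sign-off returned no verdict.

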